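# Lay a boxed game down and slide it into the low shelf

### The job

The boxed board game standing on end is too tall for the low black slatted riser shelf on the sorting table. Without picking it up, tip it over onto its broad side, then slide it lying flat through the nearer open end of the riser until it lies straight under the slats, its ends about level with the slat ends. Leave the cups, mug, bottle, jar and can standing where they are.

Things in the scene. Friction and masses are not known exactly. Their poses are not given: they have to be found in the camera images.
- gamebox: loose closed cardboard game box standing on its small end, left or right of the riser, 0.25 to 0.5 kg. 110 mm along its x (width), 40 mm along its y (thickness), 160 mm along its z (height); the two broad faces, alike, have pale sheets with a round picture. Origin: centre of the end it starts on. Its y starts within 0.2 rad of world y: pushing its outer broad face tips it towards the riser
- gamebox_center (a point): middle of the game box and its balance point, 80 mm along its z from the origin of gamebox. Either broad face may end on top
- riser: fixed low black riser shelf: slatted top 170 mm (its x) by 180 mm (its y), slats 60 to 72 mm above the table, 10 mm gaps, on four corner posts 14 by 16 mm. The tunnel below runs along its y, open at both ends, 142 mm wide between posts, 60 mm clear height. Origin: on the table below the middle of the top. Yaw within 0.25 rad of zero
- tumbler: white ceramic cup, 56 mm across, 60 mm high, standing loose on the middle of the riser's top; origin at the centre of its underside
- cup_stack: stack of grey plastic cups, one loose piece, 77 mm across, 146 mm high, on the table on the other side of the riser from the game box; origin at the centre of its underside
- mug: white ceramic mug with a side handle, 76 mm across, 85 mm high, at the far right beyond the work area; origin at the centre of its underside
- water_bottle: clear bottle, 64 mm across, 190 mm high, beyond the work area on the left; origin at the centre of its underside
- jar: glass jar, 72 mm across, 100 mm high, beyond the work area on the right; origin at the centre of its underside
- can: can, 66 mm across, 100 mm high, beyond the riser; origin at the centre of its underside
Mind the look-alikes: they are no part of the job. What is shaped like the riser but yellow is not meant.

How it is judged:
On the way:
1. the game box lies flat on a broad side on the table (angle between gamebox's own z axis and vertical between 1.47 and 1.67 rad and angle between gamebox's own x axis and vertical between 1.47 and 1.67 rad and height (world z) of gamebox_center below 0.03 m), for 0.2 s.
At the end, for the whole second after the job is handed in: The game box lies still and flat on a broad side on the table under the riser's slats, its long direction along the riser's tunnel within 0.13 rad, its middle within 25 mm of the riser's middle along the tunnel (so no end sticks out more than about 15 mm past the slats) and within 30 mm across it (all of step 1 and x of gamebox_center in the frame of riser between -0.03 and 0.03 m and y of gamebox_center in the frame of riser between -0.025 and 0.025 m and angle between the z axis of gamebox and the y axis of riser, either way round below 0.13 rad and linear speed of gamebox below 0.02 m/s); the robot touches nothing.
It fails at once if the game box is picked up (its middle more than 105 mm above the table) (height (world z) of gamebox_center above 0.105 m).
It fails at once if a cup, mug, bottle, jar or can is knocked over or shifted more than 30 mm (distance of any of tumbler, cup_stack, mug, water_bottle, jar, can from where it was at the start of the episode above 0.03 m or angle between any of tumbler, cup_stack, mug, water_bottle, jar, can's own z axis and vertical above 0.5 rad).
It also fails if it takes over 64 s, if anything falls off the work surface, if the arm or the gripper's body presses on something with over 40 N, if the wrist force passes 120 N, or if a joint passes its speed limit or range.

### The arm

A 7-joint arm with a two-finger parallel gripper is mounted at the origin on the work surface. World frame = base frame: x ahead of the robot, y to its left, z up, the work surface at z = 0. Lengths are in m, angles in rad, forces in N, time in s.
With the tool pointing down it reaches from about 0.425 to 0.95 m from the base axis. Payload 4.7 kg.
Tool frame: the origin (TCP) lies between the finger pads; the fingertips stand 25 mm ahead of it and the grasp point (between the pads) lies 6 mm ahead of it; z points along the fingers, y is the line along which they close (so a half turn about z gives the same grasp; the last joint's range is limited). The gripper opens to 85 mm and grips with 20 to 120 N. Pads are 22 mm wide; open, the fingers measure 114 mm over their backs; the gripper's body (76 mm by 85 mm) begins 54 mm behind the grasp point. The pads swing forward as they close: fully open they stand 13 mm farther back than shut.
Start: joints at [-1.168, 0.469, -0.049, 1.532, 0.024, 1.141, -0.082], TCP at [0.282, 0.613, 0.256] pointing down, gripper open.
Joint ranges: [-2.59, 2.59], [-0.33, 1.99], [-1.39, 1.29], [0.1, 2.45], [-1.04, 4.18], [0.21, 1.99], [-2.66, 2.66]. Speed limits (rad/s): [2.57, 2.57, 3.14, 3.14, 3.14, 3.14, 3.14].

### API

Orientations are given as a 3x3 rotation matrix whose columns are the frame's x, y, z axes.
In Python, from rig import * gives the robot as it stands. Calls block until the motion is done:
- movep(position, orientation): joint-space move of the TCP to a pose.
- move_l(position, attitude=None, feed=0.15, until_force=None): straight line of the TCP; attitude=None keeps the orientation; feed is the mean speed in m/s. With until_force (N) it stops when the force on the tool has changed by that much, and returns True; else False.
- move_joints(angles): joint-space move.
- command_gripper(opening, newtons=None): finger opening in m; newtons is the grip in N (None keeps the last); returns when the fingers have stopped.
- sleep(seconds).
- inverse_kinematics(position, orientation): joint angles nearest the present ones, or None.
- sense(): the state.
- camera(name): name is "scene" or "top"; returns (picture, depth): 480x640x3 uint8, red, green, blue; 480x640 float32, m along the optical axis (not along the pixel's ray), 0 where there is no reading.
- camera_params(name): a dict with "K" (3x3 intrinsics, pixels), "dist" ([k1, k2, p1, p2, k3] as OpenCV has them; the pictures are not rectified), "position" and "rotation" of the camera in the world. Camera axes: x right, y down, z forward; pixel columns grow to the right and rows downward; lengths in m; the calibration is good to about 2 mm. A picture is of the moment at which its call begins. camera_params takes no time and is no camera call.
A pose or a line that the arm cannot do raises Unreachable and nothing moves.
- finish_job(): hands the job in; it is judged then, once.
The state is a dict: "time_s": time; "joint_pos": joint angles; "qd": joint speeds; "joint_efforts": joint torques, N m; "position": TCP position; "tcp_rot": TCP orientation; "wrist_force": force on the tool from outside, world axes, zero at the start; "ft_torque": the same for the moment, N m; "finger_gap": finger opening in m; "gripper_force": force on a finger pad.
Only numpy, scipy, OpenCV 4.12 (cv2) and the standard library are available. Lean on these libraries where they do the work, as an engineer would, in place of code of your own. Each camera call takes 0.05 s, during which the arm holds its last target. There are 200 camera calls.

## Working session

There is one attempt and no reset: what is moved stays moved. The work goes in short steps, each a Python script; the robot and the scene stay as the last script left them, time stands still between calls to the robot, and variables do not carry over. Pictures are saved under pics/ and viewed, at most 10 in all, crops included, and the job is handed in when it is done.

```bash
ls; mkdir -p pics
python3 - <<'E'
from rig import *
import cv2,numpy as np
for n in("scene","top"):
    p,d=camera(n); cv2.imwrite(f"pics/{n}0.png",p[:,:,::-1]); np.savez(f"{n}0.npz",p=p,d=d)
    c=camera_params(n); print(n,c,(d>0).mean())
s=sense();print(s["time_s"],s["position"],s["tcp_rot"])
E
```

```text
pics
scene {'K': array([[573.20338172,   0.        , 316.82815426],
       [  0.        , 573.20338172, 239.45258268],
       [  0.        ,   0.        ,   1.        ]]), 'dist': array([-0.02914236,  0.        ,  0.        ,  0.        ,  0.        ]), 'position': array([ 1.64055723, -0.25046155,  0.84978987]), 'rotation': array([[ 0.22543649,  0.52719703, -0.81929341],
       [ 0.97419881, -0.13124108,  0.1836095 ],
       [-0.01072657, -0.83954695, -0.54318125]])} 0.9818229166666667
top {'K': array([[434.73815008,   0.        , 322.67381447],
       [  0.        , 434.73815008, 237.70392818],
       [  0.        ,   0.        ,   1.        ]]), 'dist': array([-0.03891811,  0.        ,  0.        ,  0.        ,  0.        ]), 'position': array([0.41603705, 0.0038867 , 1.20405854]), 'rotation': array([[ 0.01020866, -0.99742156,  0.07103529],
       [-0.99991638, -0.00961861,  0.00864352],
       [-0.00793798, -0.07111759, -0.99743635]])} 0.9958430989583333
0.1 [0.2822634  0.61262598 0.25535628] [[-9.08231989e-01  4.18466427e-01 -7.09410086e-04]
 [ 4.18467026e-01  9.08230507e-01 -1.64163612e-03]
 [-4.26617197e-05 -1.78785117e-03 -9.99998401e-01]]
```

View pics/scene0.png

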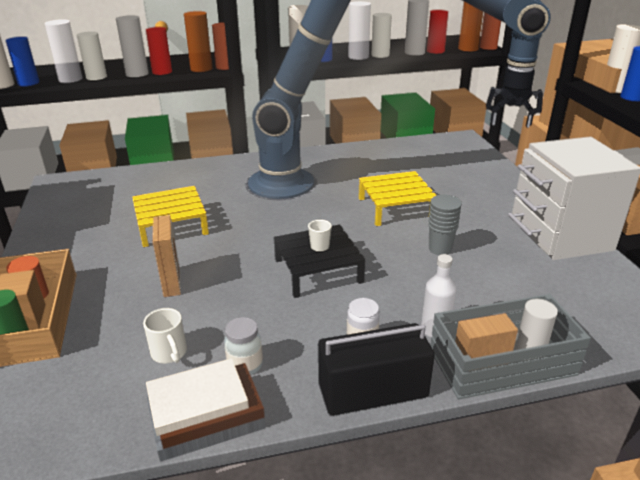

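View pics/top0.png

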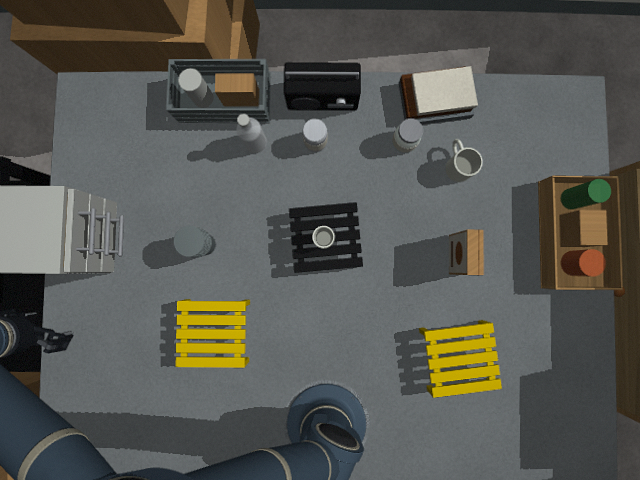

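The scene view shows the upright box at (167,255) and the black riser at (320,255). In the top view they are at (467,253) and (326,237).

Candidates in the top view:
- **Box:** standing brown box (467,253); orange blocks in the crates at (236,88) and (587,227); book (440,92). I choose (467,253), which stands alone and has a pale sheet with a round picture on its side.
- **Riser:** black slatted (326,237); yellow (211,333) and (462,358); black toolbox (322,86). I choose (326,237).

```bash
cat > h.py <<'E'
import cv2,numpy as np
from rig import *
def cloud(n,d):
    c=camera_params(n); v,u=np.mgrid[:480,:640]
    uv=np.stack([u,v],-1).reshape(-1,1,2).astype(float)
    r=cv2.undistortPoints(uv,c["K"],c["dist"]).reshape(480,640,2)
    P=np.dstack([r,np.ones((480,640))])*d[...,None]
    return P@np.array(c["rotation"]).T+c["position"]
def rect(xy):
    (c,s,a)=cv2.minAreaRect((xy*1000).astype(np.float32)); 
    return np.array(c)/1000,np.array(s)/1000,a
def box_obs(n="top",lo=.15,hi=.175,win=(.25,.75,-.55,.1),p=None,d=None):
    if p is None: p,d=camera(n)
    W=cloud(n,d); m=(W[...,2]>lo)&(W[...,2]<hi)&(W[...,0]>win[0])&(W[...,0]<win[1])&(W[...,1]>win[2])&(W[...,1]<win[3])&(d>0)
    return p,W,m
E
python3 - <<'E'
from h import *
z=np.load("top0.npz");p,d=z["p"],z["d"];W=cloud("top",d)
def reg(n,u0,u1,v0,v1,lo,hi,dark=False):
    m=np.zeros(d.shape,bool);m[v0:v1,u0:u1]=1;m&=(W[...,2]>lo)&(W[...,2]<hi)
    if dark:m&=(p.max(2)<60)
    q=W[m];print(n,m.sum(),q[:,2].mean() if len(q) else 0,rect(q[:,:2]))
reg("box",430,500,215,290,.15,.17)
reg("riser",275,375,190,285,.064,.08,True)
reg("tumbler",300,345,220,255,.11,.14)
reg("cups",165,220,220,265,.13,.155)
reg("yel",415,510,310,405,.06,.08)
reg("jar",385,430,110,155,.08,.12)
reg("mug",440,490,130,180,.07,.1)
reg("can",295,335,112,155,.09,.12)
s=np.load("scene0.npz")["p"]
a=cv2.resize(s[205:305,130:380],(750,300))[:,:,::-1];b=cv2.resize(p[190:290,270:510],(720,300))[:,:,::-1]
b=np.hstack([b,np.zeros((300,30,3),np.uint8)])
cv2.imwrite("pics/crop.png",np.vstack([a,b]))
E
```

```text
box 779 0.15995892559311853 (array([ 0.46097858, -0.35299881]), array([0.10876527, 0.0403089 ]), 0.5136497020721436)
riser 3262 0.07201549627769831 (array([0.49921942, 0.00767994]), array([0.16958475, 0.17973219]), 5.87237024307251)
tumbler 162 0.12825021173818618 (array([0.49544   , 0.01240213]), array([0.05229298, 0.0544165 ]), 1.1104390621185303)
cups 807 0.14502105272261345 (array([0.48134598, 0.34161047]), array([0.07702464, 0.07578413]), 8.354913711547852)
yel 3981 0.07201691526480858 (array([ 0.18472363, -0.34971429]), array([0.17086343, 0.18235234]), 7.413045883178711)
jar 491 0.09917345139731737 (array([ 0.77685706, -0.21183357]), array([0.06142341, 0.06219761]), 81.76115417480469)
mug 262 0.08010341075806389 (array([ 0.70602716, -0.36652551]), array([0.073341  , 0.09091985]), 76.25077056884766)
can 432 0.09928665818781497 (array([0.77478137, 0.0390216 ]), array([0.0586859 , 0.05947197]), 38.06654357910156)
```

View pics/crop.png

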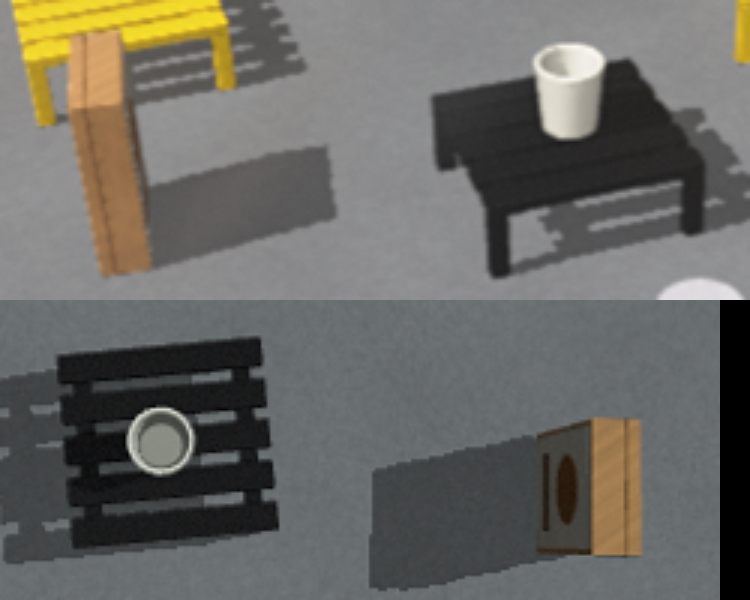

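The crop confirms it: the box is the free-standing one with the pale sheet and round picture, and the riser is the black one carrying the white tumbler. Next I tip the box towards +y.

```bash
cat >> h.py <<'E'
TH=np.radians(5.87); C=np.array([.499,.008])
XR=np.array([np.cos(TH),np.sin(TH),0]); YR=np.array([-np.sin(TH),np.cos(TH),0]); UP=np.array([0,0,1.])
def att(fwd,tilt=0):           # tool x along fwd (tilted up), z down and forward by tilt
    z=np.sin(tilt)*fwd-np.cos(tilt)*UP; x=np.cos(tilt)*fwd+np.sin(tilt)*UP
    return np.column_stack([x,np.cross(z,x),z])
def att2(fwd,tilt=0):          # half turn about z
    R=att(fwd,tilt).copy(); R[:,:2]*=-1; return R
def R2W(a,b,z): return np.r_[C+a*XR[:2]+b*YR[:2],z]
def look(name):
    p,d=camera("top"); cv2.imwrite(f"pics/{name}.png",p[190:310,250:530][:,:,::-1].repeat(2,0).repeat(2,1)); return p,d
E
python3 - <<'E'
from h import *
s=sense(); P=s["position"]
Y=np.array([0,1.,0])
for R in (att(Y),att2(Y)):
    q=inverse_kinematics([.461,-.43,.3],R); print(q)
    if q is not None: best=(R,q) if 'best' not in globals() or abs(q[6])<abs(best[1][6]) else best
R=best[0]
move_l([P[0],P[1],.35],feed=.3)
movep([.461,-.43,.35],R); command_gripper(.06)
move_l([.461,-.43,.14],feed=.2)
print(move_l([.461,-.325,.14],feed=.06),sense()["wrist_force"])
sleep(.6); move_l([.461,-.43,.3],feed=.3)
p,d=look("tip"); W=cloud("top",d)
m=(W[...,2]>.03)&(W[...,2]<.055)&(W[...,0]>.36)&(W[...,0]<.62)&(W[...,1]>-.4)&(W[...,1]<-.11)
print(m.sum(),rect(W[m][:,:2]),sense()["time_s"])
E
```

```text
[-5.29986305e-04  5.13263220e-01  1.01408005e+00  1.63234627e+00
 -4.54331997e-01  1.25291914e+00  1.10139616e+00]
[-0.04791162  0.55883762  1.11500089  1.63448438 -0.5200934   1.27983657
 -1.98009626]
False [ 0.03963774 -0.03964133  0.15410411]
2460 (array([ 0.4599718 , -0.24743878]), array([0.16181693, 0.110339  ]), 89.99369049072266) 9.15
```

View pics/tip.png

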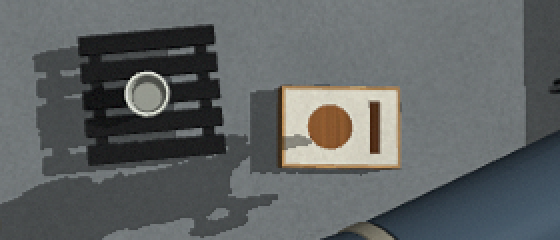

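The box lies flat at crop (340,127), with its centre about (0.460, −0.247). Now I push its near side with the open fingers to square it to the tunnel axis.

Run:
```python
from h import *
c=None
for R in (att(XR),att2(XR)):
    q=inverse_kinematics(R2W(-.16,-.25,.03),R); print(q)
    if q is not None and (c is None or abs(q[6])<abs(c[1][6])): c=(R,q)
R=c[0]
movep(R2W(-.16,-.25,.2),R); command_gripper(.085)
move_l(R2W(-.16,-.25,.032),feed=.15)
print(move_l(R2W(-.067,-.25,.032),feed=.06),sense()["wrist_force"])
move_l(R2W(-.09,-.25,.032),feed=.1); move_l(R2W(-.12,-.25,.22),feed=.25)
movep(R2W(-.02,-.42,.25),R)
p,d=look("side"); W=cloud("top",d)
m=(W[...,2]>.03)&(W[...,2]<.055)&(W[...,0]>.4)&(W[...,0]<.66)&(W[...,1]>-.4)&(W[...,1]<-.11)
r=rect(W[m][:,:2]);v=np.r_[r[0]-C,0];print(m.sum(),r,v@XR,v@YR,sense()["time_s"])
```

```text
[-0.17085566  0.65481474  0.90691828  2.27763863 -0.92772433  0.64273423
 -0.02855558]
[ 0.40230585  0.46490677  0.14205702  2.24869543 -0.15074868  0.43638857
  2.3395096 ]
False [-0.51211039  0.69310049 -1.10843147]
2450 (array([ 0.5219577 , -0.23418274]), array([0.11024074, 0.16156589]), 5.777392387390137) -0.0019311158721518232 -0.2432607779652567 16.1917
```

View pics/side.png

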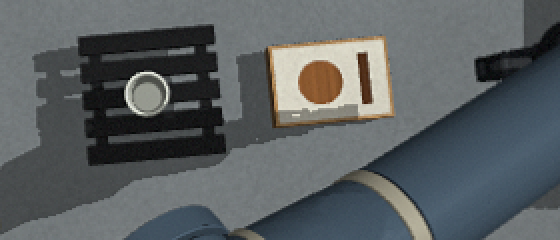

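The box is square and centred on the tunnel (2 mm off across it). Now I push it in from the end with tilted fingers.

Run:
```python
from h import *
T=np.radians(30);c=None
for R in (att(YR,T),att2(YR,T)):
    q=inverse_kinematics(R2W(-.002,-.39,.036),R); e=inverse_kinematics(R2W(-.002,-.102,.036),R); print(q,e)
    if q is not None and e is not None and (c is None or abs(q[6])<abs(c[1][6])): c=(R,q)
R=c[0]
movep(R2W(-.002,-.39,.2),R); command_gripper(.06)
move_l(R2W(-.002,-.39,.036),feed=.15)
print(move_l(R2W(-.002,-.16,.036),feed=.06,until_force=15),sense()["wrist_force"],sense()["position"])
if np.linalg.norm(sense()["position"][:2]-R2W(-.002,-.16,0)[:2])<.01:
    print(move_l(R2W(-.002,-.102,.036),feed=.05,until_force=15),sense()["wrist_force"])
    move_l(R2W(-.002,-.2,.036),feed=.15); move_l(R2W(-.002,-.3,.25),feed=.25)
p,d=look("end"); W=cloud("top",d)
m=(W[...,2]>.025)&(W[...,2]<.05)&(W[...,0]>.38)&(W[...,0]<.66)&(W[...,1]>-.3)&(W[...,1]<.14)
r=rect(W[m][:,:2]);v=np.r_[r[0]-C,0];print(m.sum(),r,v@XR,v@YR,sense()["time_s"])
p,d=camera("scene");cv2.imwrite("pics/end_s.png",cv2.resize(p[200:310,240:400],None,fx=5,fy=5)[:,:,::-1])
```

```text
[ 0.51351333  0.87635662  0.3072227   1.4895266  -0.58841164  1.29681868
  1.17291345] [ 0.13899994  0.66038674  0.27739969  1.97647035 -0.78887553  0.97313445
  1.08982336]
[ 0.17095828  1.09505686  0.9656997   1.5134878  -1.02823919  1.59359742
 -1.64865008] [-0.16838957  0.7744847   0.71650055  1.99405808 -1.02166631  1.18244966
 -1.83670706]
False [ 1.40859159 -1.07326292 -1.24746258] [ 0.51339131 -0.1514687   0.03597986]
False [-0.54227729 -0.02003588  0.10686595]
387 (array([ 0.49794632, -0.00220152]), array([0.11039053, 0.14456854]), 6.199321269989014) -0.0020914825066598326 -0.010040269485650935 26.375
```

View pics/end.png

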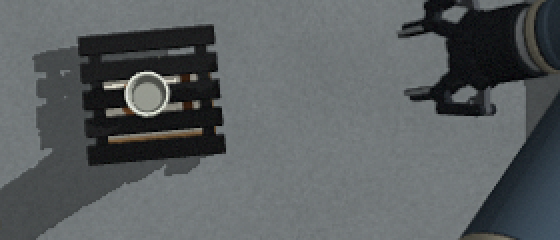

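View pics/end_s.png

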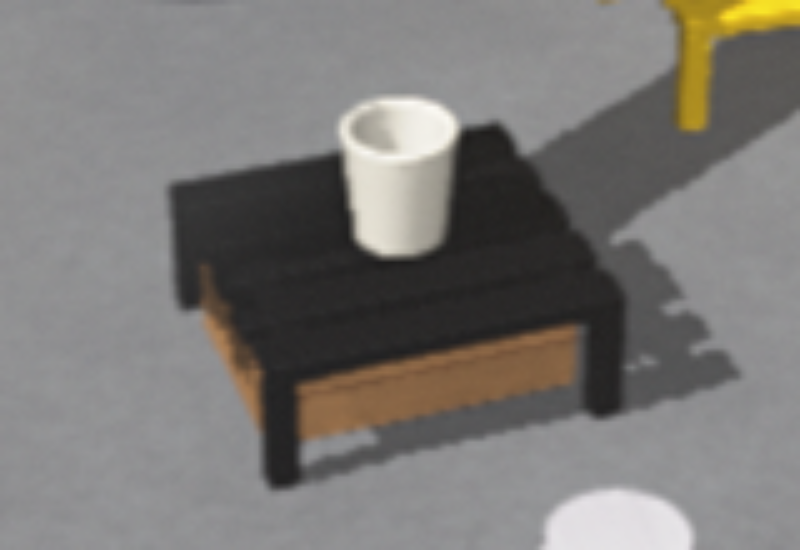

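The box lies flat and straight under the slats, with its end visible at (230,350) just inside the near slat ends. The tumbler is still standing and the gripper is clear, so I am handing in.

```bash
python3 -c "
from rig import *
print(finish_job())"
```

```text
the job is handed in; nothing more can be done
None
```

I tipped the game box flat, squared it up and slid it under the black riser, about 2 mm off across the tunnel and an estimated 5 mm or less along it. I handed it in at about 26 s; the verdict was not shown.

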